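# Square the yellow parts tray up in the corner stop

## Task

With the fingertips, push the yellow parts tray along the bench into the inside corner of the dark L-shaped stop, until one long side lies flush along the stop's long bar and one short end is flush against its short arm. Only push it, never lift it off the bench, leave the other things where they are, and finish clear of everything.

Things in the scene. Friction and masses are not known exactly. Their poses are not given: they have to be found in the camera images.
- yellow_tray: Yellow open parts tray with small parts in it, loose, 70 mm (x) by 100 mm (y) by 28 mm high, walls 2 mm, 0.06 to 0.16 kg, slides easily. Origin: centre of the underside; y along its long sides, z up. At the start its x axis is within 0.5 rad of the stop's x axis; it lies inside the L, on the near side (-x) of the long bar and the -y side of the short arm, clear of both.
- corner_stop: Dark steel L-shaped corner stop, fixed. Origin: inside corner, at bench height. x is square to the long bar, pointing away from the robot through it; y runs along the long bar to the robot's left; z up. Bars 16 mm thick, 22 mm high (28 at the corner's bracket). The tray squared up in the corner has its origin at x = -35 mm, y = -50 mm, its x axis parallel to the stop's.
- long_bar_end (a point): Free end of the long bar's inner face, at bench height, 250 mm from the inside corner along the stop's -y. The inner face is the stop's plane x = 0. Fixing feet on the outer side stick out 25 mm behind the bar, 10 mm high.
- short_arm_end (a point): Free end of the short arm's inner face, at bench height, 100 mm from the inside corner along the stop's -x (towards the robot). The inner face is the stop's plane y = 0. A fixing foot on the outer side sticks out 25 mm, 10 mm high.
- blue_tray: Blue parts tray, 64 x 85 x 25 mm, loose; bystander. Origin: centre of the underside.
- red_cutter: Side cutter with red handles lying flat, 50 x 126 x 13 mm, loose; bystander. Origin: centre of the underside.
- tape_roll: Orange tape roll lying flat, 62 mm across, 18 mm high, loose; bystander. Origin: centre of the underside.
- green_board: Green circuit board, 50 x 70 x 15 mm, loose; bystander. Origin: centre of the underside.
Not all that is in view belongs to the job. Leave any pink or purple look-alike of the yellow_tray alone.

How it is judged:
At the end, for the whole second after the job is handed in: The yellow tray stands flat and at rest on the bench, its long side within 4 mm of the long bar and its end within 4 mm of the short arm (measured at its centre), square to the stop within 0.05 rad (x of yellow_tray in the frame of corner_stop between -0.039 and -0.031 m and y of yellow_tray in the frame of corner_stop between -0.054 and -0.046 m and angle between the x axis of yellow_tray and the x axis of corner_stop, either way round below 0.05 rad and angle between yellow_tray's own z axis and vertical below 0.05 rad and height (world z) of yellow_tray below 0.006 m and linear speed of yellow_tray below 0.01 m/s); the robot touches nothing.
It fails at once if the yellow tray is lifted more than 12 mm off the bench or tipped by more than 0.2 rad (height (world z) of yellow_tray above 0.012 m or angle between yellow_tray's own z axis and vertical above 0.2 rad).
It fails at once if the blue tray, side cutter, tape roll or circuit board is moved by more than 15 mm (distance of any of blue_tray, red_cutter, tape_roll, green_board from where it was at the start of the episode above 0.015 m).
It also fails if it takes over 58 s, if anything falls off the work surface, if the arm or the gripper's body presses on something with over 40 N, if the wrist force passes 120 N, or if a joint passes its speed limit or range.

## Robot

A 6-joint arm with a two-finger parallel gripper is mounted at the origin on a cart in front of the work surface, level with it; the furniture and walls round the work are solid. World frame = base frame: x ahead of the robot, y to its left, z up, the work surface at z = 0. Lengths are in m, angles in rad, forces in N, time in s.
With the tool pointing down it reaches from about 0.25 to 0.725 m from the base axis. Payload 9.7 kg.
Tool frame: the origin (TCP) lies on the centre line of the jaws, within the pads' length; the fingertips stand 22 mm ahead of it and the grasp point (between the pads) lies 3 mm ahead of it (tip_extent is the distance from the TCP to the fingertips, in m); z points along the fingers, y is the direction in which the jaws open and shut (so a half turn about z gives the same grasp; the last joint's range is limited). The gripper opens to 85 mm and grips with 20 to 120 N. Pads are 22 mm wide; open, the fingers measure 114 mm over their backs; the gripper's body (76 mm by 85 mm) begins 54 mm behind the grasp point. The pads swing forward as they close: fully open they stand 13 mm farther back than shut.
Start: joints at [-1.341, 0.087, 0.176, 1.66, 0, 1.571], TCP at [0.125, -0.536, 0.253] pointing down, gripper open.
Joint ranges: [-3.13, 3.13], [-0.85, 1.81], [-1.15, 1.24], [-2.2, 2.28], [-1.44, 1.52], [-3.14, 3.14]. Speed limits (rad/s): [2.22, 2.22, 2.57, 3.14, 3.14, 3.14].

## Interface

Orientations are given as a 3x3 rotation matrix whose columns are the frame's x, y, z axes.
In Python, from station import * gives the robot as it stands. The module is installed in compiled form; this text tells all that it offers.
- The arm moves only by the tool play_rows, never from a script. Its argument "increments" is a list of rows, each a list of 7 numbers: the shift along the tool's x, y, z in m, then the turn, a rotation vector about the tool's x, y, z in rad, then the finger opening in m, from 0 to 0.0854. A call has 1 to 20 rows; each row shifts and turns the pose as measured when the row begins, along the tool's axes as they then stand; what a row does not reach is not made up. A row lasts 1/8 s, in which the tool goes at most 62.5 mm and 10.7 degrees, less where a joint would pass 70% of its speed; a pose out of reach is approached as far as the arm can. A call with a gripper value outside its range is refused whole. The fingers move at their own pace and stop on an object; the grip force is fixed at half the most. Time passes only in rows, so rows that do not move let the fingers close. It gives the time, the measured TCP pose, the force and the opening at its end, in the units of the state.
- read_state(): the state, without advancing time (a new reading comes with each control period).
- camera(name): name is "side" or "top"; returns a dict with "color" (384x512x3 uint8, red, green, blue), "vertical_fov" (degrees; the focal length in pixels is half the picture's height over the tangent of half this angle, whatever the lens; pixels are square), "cx", "cy" (the principal point, pixels), "R" (3x3) and "t" (3): a world point X has camera coordinates R X + t. Camera axes: x right, y down, z forward; pixel columns grow to the right and rows downward; lengths in m; the calibration is good to about 2 mm. A picture is of the moment at which its call begins. There is no depth.
- sign_off(): hands the job in, once; it reports no verdict.
The state is a dict: "time": time; "qpos": joint angles; "dq": joint speeds; "effort": joint torques, N m; "ee_pos": TCP position; "tcp_rot": TCP orientation; "ft_force": force on the tool from outside, world axes, zero at the start; "torque": the same for the moment, N m; "opening": opening from 0.0 (shut) to 1.0 (fully open).
Only numpy, scipy, OpenCV 4.12 (cv2) and the standard library are available. Lean on these libraries where they do the work, as an engineer would, in place of code of your own. Each camera call takes 0.05 s, during which the arm holds its last target. There are 200 camera calls.

## Working session

There is one attempt and no reset: what is moved stays moved. The work goes in short steps, Python scripts to look and compute and a tool call to move; the robot and the scene stay as the last step left them, time stands still between calls to the robot, and variables do not carry over. Pictures are saved under pics/ and viewed, about 8 in all and at most 12, crops included, and the job is handed in when it is done.

Besides the shell and the picture viewer there is one more tool, called as name(argument=value, ...), one argument or row to a line, values as JSON. play_rows: Moves the arm, as the interface text tells. Its arguments: {"type":"object","properties":{"increments":{"type":"array"}},"required":["increments"]}

```bash
mkdir -p pics
cat > h.py <<'E'
import numpy as np, cv2
from station import *
def cam(n):
    c=camera(n); c['f']=c['color'].shape[0]/2/np.tan(np.radians(c['vertical_fov'])/2); return c
def ray(c,uv,z):
    uv=np.atleast_2d(uv).astype(float)
    d=np.c_[(uv[:,0]-c['cx'])/c['f'],(uv[:,1]-c['cy'])/c['f'],np.ones(len(uv))]@c['R']
    o=-c['R'].T@c['t']
    return o+d*((z-o[2])/d[:,2])[:,None]
def save(c,fn): cv2.imwrite('pics/'+fn,c['color'][:,:,::-1])
E
python3 - <<'E'
from h import *
for n in('top','side'):
    c=cam(n); save(c,n+'0.png'); print(n,-c['R'].T@c['t'],c['R'].round(2).tolist(),c['f'])
s=read_state();print(s['time'],s['ee_pos'],s['tcp_rot'],s['opening'])
E
```

```text
top [ 0.4465962  -0.00123897  0.95520133] [[0.01, -1.0, -0.0], [-0.99, -0.01, -0.13], [0.13, 0.0, -0.99]] 351.6985307707318
side [0.22196782 1.0008985  0.61559016] [[-0.94, -0.33, -0.01], [-0.15, 0.46, -0.87], [0.29, -0.82, -0.49]] 397.3068333365755
0.1 [ 0.12523217 -0.53536582  0.25264895] [[ 9.73711542e-01  2.27784436e-01 -2.88438474e-04]
 [ 2.27784618e-01 -9.73710815e-01  1.18998865e-03]
 [-9.79476817e-06 -1.22440753e-03 -9.99999250e-01]] 0.9997959856524894
```

View pics/top0.png

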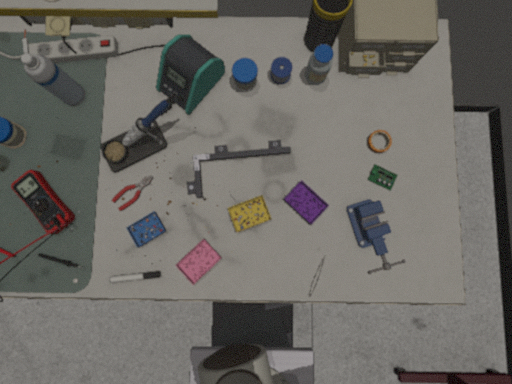

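View pics/side0.png

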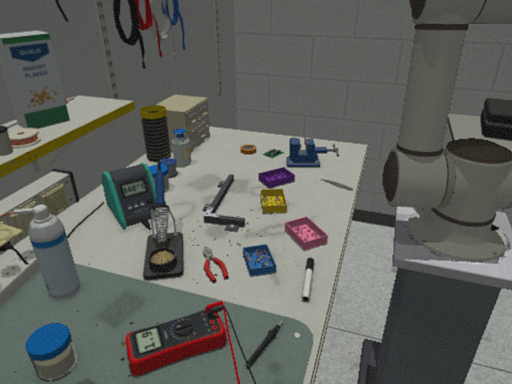

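The top view shows the L with its corner near (201,158), its long bar running to (290,152) and its short arm to (196,195). The yellow tray is at (249,213), with pink at (199,261) and purple at (306,202) beside it. I'll measure the tray and stop on an enlarged crop.

```bash
cat >> h.py <<'E'
def yellow(c):
    hsv=cv2.cvtColor(c['color'],cv2.COLOR_RGB2HSV)
    m=cv2.inRange(hsv,(20,110,60),(36,255,255)); m[:130]=0
    m=cv2.morphologyEx(m,cv2.MORPH_CLOSE,np.ones((7,7)))
    k=max(cv2.findContours(m,0,1)[0],key=cv2.contourArea)
    P=ray(c,k[:,0],0.028)[:,:2]
    return cv2.minAreaRect((P*1000).astype(np.float32)),k
E
python3 - <<'E'
from h import *
c=cam('top')
r,k=yellow(c); print(r,cv2.boxPoints(r).round().tolist(),cv2.boundingRect(k))
g=c['color'].max(2)
m=((g<95).astype(np.uint8)*255); m[:, :180]=0;m[:,300:]=0;m[:138]=0;m[200:]=0
x=cv2.resize(c['color'][130:240,175:325],None,fx=5.2,fy=5.2,interpolation=cv2.INTER_CUBIC)
cv2.imwrite('pics/crop.png',x[:,:,::-1])
E
```

```text
((497.9673156738281, 9.515312194824219), (67.14153289794922, 98.30923461914062), 21.45370101928711) [[449.0, 43.0], [485.0, -49.0], [547.0, -24.0], [511.0, 68.0]] (228, 196, 42, 36)
```

View pics/crop.png

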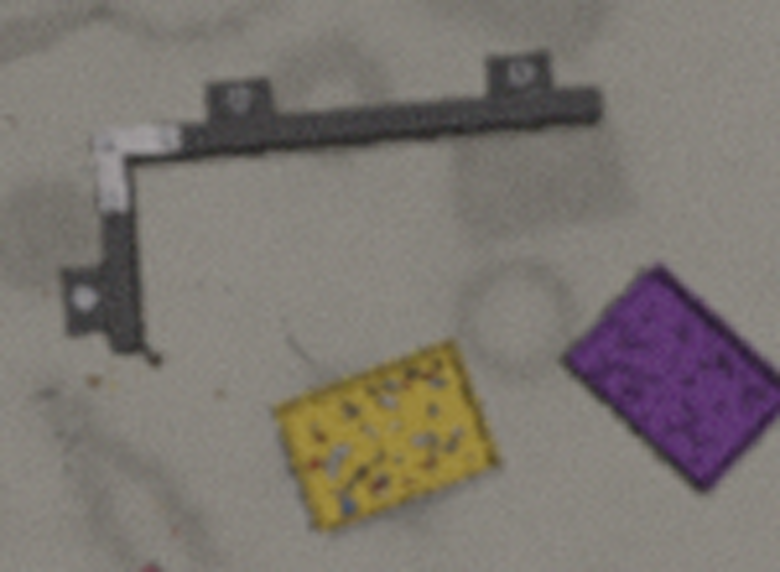

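The crop shows the inner corner near (130,160), the long bar's inner edge running to (602,122) and the short arm's to (145,350). The camera sees both inner faces, so those edges are at bench height. I'll fit lines to them.

Run:
```python
from h import *
c=cam('top')
g=cv2.GaussianBlur(c['color'],(3,3),0).max(2).astype(float)
def fit(pts):
    P=ray(c,np.array(pts),0)[:,:2].astype(np.float32)
    return cv2.fitLine(P,cv2.DIST_HUBER,0,.01,.01).ravel()
def edge(v,th=85):
    i=np.argmin(v); j=i
    while v[j]<th: j+=1
    return j-1+(th-v[j-1])/(v[j]-v[j-1])
A=[]
for u in range(212,287,2):
    v0=int(157-(u-212)*.06)-8; A.append((u,v0+edge(g[v0:v0+18,u])))
B=[]
for v in range(172,193): B.append((194+edge(g[v,194:212]),v))
print(g[140:172,250].astype(int),g[182,190:212].astype(int))
LA,LB=fit(A),fit(B)
dA=LA[:2]*np.sign(-LA[1]); dB=LB[:2]*np.sign(-LB[0])
t=np.linalg.solve(np.c_[LA[:2],-LB[:2]],LB[2:]-LA[2:]); C=LA[2:]+t[0]*LA[:2]
print('corner',C,'long dir',dA,'short dir',dB,'dot',dA@dB)
print('given ends',ray(c,[[290.8,153.5],[202.9,197.3]],0))
y=-dA; x=np.array([y[1],-y[0]]); print('stop yaw',np.arctan2(x[1],x[0]))
r,_=yellow(c); p=np.array(r[0])/1e3-C; print('tray in stop',p@x,p@y)
for q in cv2.boxPoints(r)/1e3: print((q-C)@x,(q-C)@y)
```

```text
[131 131 130 129 128 126 125 125 121 106  84  71  67  66  62  57  67  91
 114 127 133 133 133 133 133 133 133 134 134 134 134 135] [ 75  74  72  69  64  62  65  67  68  64  64  83 111 131 136 136 137 137
 136 136 137 137]
corner [0.64161474 0.14840613] long dir [ 0.10053509 -0.9949335 ] short dir [-0.99479645 -0.10188223] dot 0.0013540983
given ends [[ 0.66726034 -0.10371554  0.        ]
 [ 0.54181121  0.13611835  0.        ]]
stop yaw 0.10070522
tray in stop -0.15669614936140666 -0.12389133877627861
-0.20219214 -0.08597523
-0.17620492 -0.17981026
-0.111200124 -0.16180745
-0.13718736 -0.06797242
```

play_rows(
  increments=[
    [0, 0, 0, 0, 0, -0.144, 0.05],
    [0.0294, -0.0232, 0, 0, 0, 0, 0.05],
    [0.0294, -0.0232, 0, 0, 0, 0, 0.05],
    [0.0294, -0.0232, 0, 0, 0, 0, 0.05],
    [0.0294, -0.0232, 0, 0, 0, 0, 0.05],
    [0.0294, -0.0232, 0, 0, 0, 0, 0.05],
    [0.0294, -0.0232, 0, 0, 0, 0, 0.05],
    [0.0294, -0.0232, 0, 0, 0, 0, 0.05],
    [0.0294, -0.0232, 0, 0, 0, 0, 0.05],
    [0.0294, -0.0232, 0, 0, 0, 0, 0.05],
    [0.0294, -0.0232, 0, 0, 0, 0, 0.05],
    [0.0294, -0.0232, 0, 0, 0, 0, 0.05],
    [0.0294, -0.0232, 0, 0, 0, 0, 0.05],
    [0.0294, -0.0232, 0, 0, 0, 0, 0.05],
    [0.0294, -0.0232, 0, 0, 0, 0, 0.05],
    [0.0294, -0.0232, 0, 0, 0, 0, 0.05],
    [0.0294, -0.0232, 0, 0, 0, 0, 0.05],
  ],
)

```text
time: 2.33
ee_pos: [0.4324, -0.0012, 0.2519]
tcp_rot: [[0.931, 0.365, 0.001], [0.365, -0.931, 0.003], [0.002, -0.002, -1.0]]
ft_force: [-0.3, -0.6, -0.7]
opening: 0.589
```

```bash
cat >> h.py <<'E'
C=np.array([.6416,.1484]); TH=.1007
SX=np.array([np.cos(TH),np.sin(TH)]); SY=np.array([-SX[1],SX[0]])
def st(goal=None,yaw=None,z=None):
    "tool in stop frame; goal=(x,y) in stop frame -> shift in tool axes"
    s=read_state(); R=s['tcp_rot']; p=s['ee_pos']; a=np.arctan2(R[1,0],R[0,0])
    print('t',round(s['time'],2),'p',p.round(4),'stop xy',(SX@(p[:2]-C)).round(4),(SY@(p[:2]-C)).round(4),'rel yaw',round(a-TH,4),'F',s['ft_force'].round(1),'op',round(s['opening'],2))
    if goal is not None:
        w=np.r_[C+SX*goal[0]+SY*goal[1],z if z is not None else p[2]]
        print('shift',(R.T@(w-p)).round(4),'turn',None if yaw is None else round(-(yaw+TH-a),4))
    return s
E
python3 -c "
from h import *
st((-.157-.076*np.cos(.27),-.124-.076*np.sin(.27)),.27,.03)"
```

```text
t 2.33 p [ 0.4324 -0.0012  0.2519] stop xy -0.2231 -0.1278 rel yaw 0.2734 F [-0.3 -0.6 -0.7] op 0.59
shift [-0.0118  0.0144  0.2218] turn 0.0034
```

play_rows(
  increments=[
    [-0.006, 0.007, 0.03, 0, 0, 0, 0.05],
    [-0.006, 0.007, 0.03, 0, 0, 0, 0.05],
    [0, 0, 0.03, 0, 0, 0, 0.05],
    [0, 0, 0.03, 0, 0, 0, 0.05],
    [0, 0, 0.03, 0, 0, 0, 0.05],
    [0, 0, 0.025, 0, 0, 0, 0.05],
    [0, 0, 0.02, 0, 0, 0, 0.05],
    [0, 0, 0.015, 0, 0, 0, 0.05],
    [0, 0, 0, 0, 0, 0, 0.05],
  ],
)

```text
time: 3.45
ee_pos: [0.4267, -0.0155, 0.0341]
tcp_rot: [[0.929, 0.371, 0.0], [0.371, -0.929, 0.003], [0.001, -0.003, -1.0]]
ft_force: [-0.3, -0.1, 0.2]
opening: 0.586
```

```bash
python3 -c "
from h import *
s=st((-.157-.076*np.cos(.27),-.124-.076*np.sin(.27)),.27,.03)
c=cam('side')
R=s['tcp_rot'];p=s['ee_pos']
for d in (0.009,0.015,0.022,p[2]):
    for e in (-.025,.025):
        q=c['R']@(p+R@np.array([0,e,d]))+c['t']; print(d,e,(c['cx']+c['f']*q[0]/q[2]-205)*6,(c['cy']+c['f']*q[1]/q[2]-150)*6)
x=cv2.resize(c['color'][150:245,205:335],None,fx=6,fy=6,interpolation=cv2.INTER_CUBIC)
cv2.imwrite('pics/s1.png',x[:,:,::-1])"
```

```text
t 3.45 p [ 0.4267 -0.0155  0.0341] stop xy -0.2303 -0.1415 rel yaw 0.2789 F [-0.3 -0.1  0.2] op 0.59
shift [-0.0007  0.0027  0.0041] turn 0.0089
0.009 -0.025 573.3704716533432 298.8986801546004
0.009 0.025 558.0920852663997 249.12090484267458
0.015 -0.025 572.7013385742009 309.4986222784622
0.015 0.025 557.4839320427865 259.4578908896576
0.022 -0.025 571.9248988333516 321.79844210835387
0.022 0.025 556.7781132898705 271.4549309731444
0.03413121936511271 -0.025 570.5899439542317 342.9458713682785
0.03413121936511271 0.025 555.5642323836604 292.0876753260137
```

View pics/s1.png

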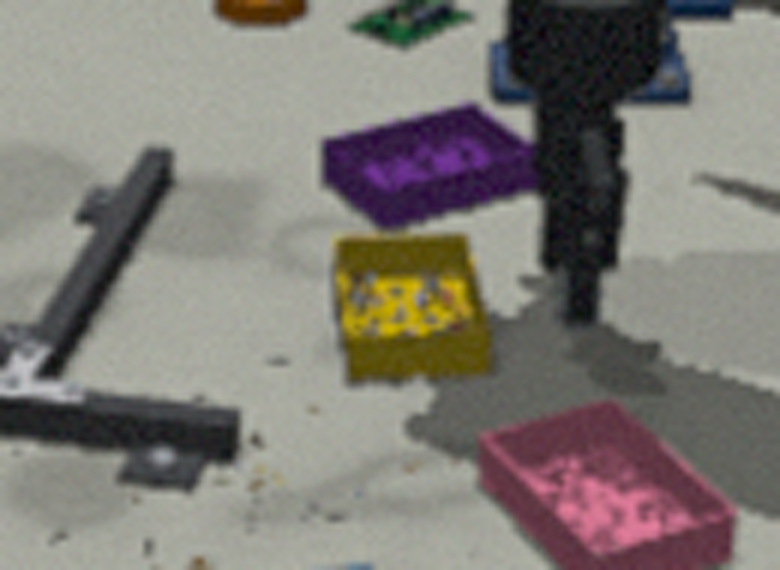

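The fingertips sit about 14 mm above the bench, behind and clear of the tray (tip near (580,325) in the crop). Next I lower slightly and push along the tray's own axis, turning gradually to square it.

play_rows(
  increments=[
    [0, 0.003, 0.004, 0, 0, 0, 0.05],
    [0.01, 0, 0, 0, 0, 0, 0.05],
    [0.01, 0, 0, 0, 0, 0, 0.05],
    [0.008, 0, 0, 0, 0, 0, 0.05],
    [0.006, 0, 0, 0, 0, 0, 0.05],
    [0.006, 0, 0, 0, 0, 0, 0.05],
    [0.006, 0, 0, 0, 0, 0, 0.05],
    [0.007, 0, 0, 0, 0, 0.03, 0.05],
    [0.007, 0, 0, 0, 0, 0.03, 0.05],
    [0.007, 0, 0, 0, 0, 0.03, 0.05],
    [0.007, 0, 0, 0, 0, 0.03, 0.05],
    [0.007, 0, 0, 0, 0, 0.03, 0.05],
    [0, 0, 0, 0, 0, 0, 0.05],
  ],
)

```text
time: 5.12
ee_pos: [0.5115, 0.0115, 0.0332]
tcp_rot: [[0.976, 0.217, 0.004], [0.217, -0.976, 0.003], [0.005, -0.002, -1.0]]
ft_force: [0.1, 0.1, -0.1]
opening: 0.583
```

```bash
python3 -c "
from h import *
s=st((-.085,-.105),0,.029)
c=cam('top'); r,k=yellow(c); q=np.array(r[0])/1e3-C; print('tray',q@SX,q@SY,r)
for b in cv2.boxPoints(r)/1e3: print(((b-C)@SX).round(4),((b-C)@SY).round(4))
x=cv2.resize(c['color'][130:240,175:325],None,fx=5.2,fy=5.2,interpolation=cv2.INTER_CUBIC)
cv2.imwrite('pics/t2.png',x[:,:,::-1])"
```

```text
t 5.12 p [0.5115 0.0115 0.0332] stop xy -0.1432 -0.1231 rel yaw 0.1178 F [ 0.1  0.1 -0.1] op 0.58
shift [ 0.0599 -0.0111  0.0045] turn 0.1178
tray -0.11074200454963015 0.4252069103844624 ((488.6730041503906, 560.3199462890625), (0.0, 0.0), 0.0)
-0.1107 0.4252
-0.1107 0.4252
-0.1107 0.4252
-0.1107 0.4252
```

View pics/t2.png

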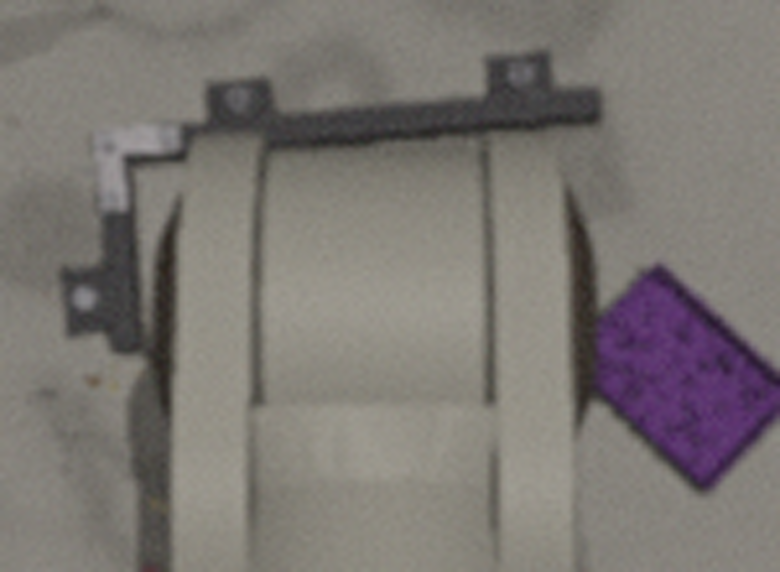

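The wrist hides the tray from the top camera, so I'll check with the side view. I continue the push, correcting the small upward drift.

play_rows(
  increments=[
    [0.007, 0, 0.002, 0, 0, 0.03, 0.05],
    [0.007, 0, 0.002, 0, 0, 0.03, 0.05],
    [0.007, -0.001, 0.002, 0, 0, 0.03, 0.05],
    [0.007, -0.001, 0.001, 0, 0, 0.025, 0.05],
    [0.007, 0, 0.001, 0, 0, 0, 0.05],
    [0, 0, 0, 0, 0, 0, 0.05],
  ],
)

```text
time: 5.92
ee_pos: [0.5477, 0.0194, 0.0246]
tcp_rot: [[0.995, 0.096, 0.004], [0.096, -0.995, 0.003], [0.004, -0.002, -1.0]]
ft_force: [-0.2, 0.1, -0.6]
opening: 0.59
```

```bash
python3 -c "
from h import *
s=st((-.083,-.115),0,.029)
c=cam('side')
x=cv2.resize(c['color'][150:245,205:335],None,fx=6,fy=6,interpolation=cv2.INTER_CUBIC)
cv2.imwrite('pics/s3.png',x[:,:,::-1])"
```

```text
t 5.92 p [0.5477 0.0194 0.0246] stop xy -0.1064 -0.119 rel yaw -0.0049 F [-0.2  0.1 -0.6] op 0.59
shift [ 0.0233 -0.0041 -0.0043] turn -0.0049
```

View pics/s3.png

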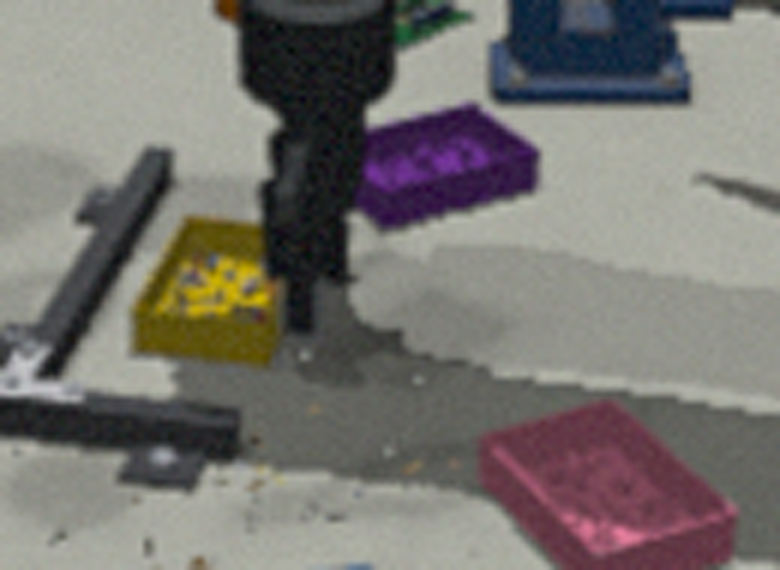

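The tray is squared and close to the long bar. I continue gently.

play_rows(
  increments=[
    [0.006, 0, -0.002, 0, 0, 0, 0.05],
    [0.006, 0, 0, 0, 0, 0, 0.05],
    [0.005, 0, 0, 0, 0, 0, 0.05],
    [0.003, 0, 0, 0, 0, 0, 0.05],
  ],
)

```text
time: 6.48
ee_pos: [0.5685, 0.0213, 0.0271]
tcp_rot: [[0.995, 0.096, 0.004], [0.096, -0.995, 0.003], [0.004, -0.002, -1.0]]
ft_force: [-1.4, 0.4, 1.1]
opening: 0.586
```

play_rows(
  increments=[
    [0.002, 0, 0, 0, 0, 0, 0.05],
    [0.002, 0, 0, 0, 0, 0, 0.05],
  ],
)

```text
time: 6.72
ee_pos: [0.5726, 0.0217, 0.0271]
tcp_rot: [[0.995, 0.096, 0.003], [0.096, -0.995, 0.003], [0.004, -0.002, -1.0]]
ft_force: [-0.3, -0.0, 0.8]
opening: 0.582
```

play_rows(
  increments=[
    [0.002, 0, 0, 0, 0, 0, 0.05],
  ],
)

```text
time: 6.85
ee_pos: [0.5747, 0.0218, 0.0271]
tcp_rot: [[0.995, 0.096, 0.003], [0.096, -0.995, 0.003], [0.004, -0.002, -1.0]]
ft_force: [-1.3, -0.3, 0.2]
opening: 0.585
```

play_rows(
  increments=[
    [0.002, 0, 0, 0, 0, 0, 0.05],
  ],
)

```text
time: 6.98
ee_pos: [0.5753, 0.0219, 0.027]
tcp_rot: [[0.995, 0.096, 0.0], [0.096, -0.995, 0.002], [0.0, -0.002, -1.0]]
ft_force: [-15.4, -2.9, 11.3]
opening: 0.587
```

play_rows(
  increments=[
    [0.002, 0, 0, 0, 0, 0, 0.05],
  ],
)

```text
time: 7.1
ee_pos: [0.5753, 0.0218, 0.027]
tcp_rot: [[0.995, 0.096, -0.004], [0.096, -0.995, 0.002], [-0.004, -0.002, -1.0]]
ft_force: [-14.6, -2.0, 11.8]
opening: 0.583
```

The force rose to 15 N, so the tray is flush along the bar. I back off, rise and take a look.

play_rows(
  increments=[
    [-0.01, 0, 0, 0, 0, 0, 0.05],
    [-0.02, 0, 0, 0, 0, 0, 0.05],
    [-0.02, 0, -0.02, 0, 0, 0, 0],
    [-0.03, 0, -0.04, 0, 0, 0, 0],
    [-0.03, 0.0, -0.04, 0, 0, 0, 0],
    [-0.04, 0.03, -0.03, 0, 0, 0, 0],
    [-0.04, 0.03, -0.02, 0, 0, 0, 0],
    [0, 0.03, 0, 0, 0, 0, 0],
    [0, 0.01, 0, 0, 0, 0, 0],
  ],
)

```text
time: 8.22
ee_pos: [0.39, -0.0985, 0.1824]
tcp_rot: [[0.995, 0.098, 0.003], [0.098, -0.995, 0.0], [0.003, 0.0, -1.0]]
ft_force: [-0.6, 0.9, -0.1]
opening: 0.001
```

```bash
python3 -c "
from h import *
s=st((-.036,-.215),0,.15)
c=cam('top'); r,k=yellow(c); q=np.array(r[0])/1e3-C; print('tray',q@SX,q@SY,r)
for b in cv2.boxPoints(r)/1e3: print(((b-C)@SX).round(4),((b-C)@SY).round(4))
x=cv2.resize(c['color'][130:240,175:325],None,fx=5.2,fy=5.2,interpolation=cv2.INTER_CUBIC)
cv2.imwrite('pics/t4.png',x[:,:,::-1])"
```

```text
t 8.22 p [ 0.39   -0.0985  0.1824] stop xy -0.2752 -0.2204 rel yaw -0.0025 F [-0.6  0.9 -0.1] op 0.0
shift [ 0.2391 -0.006   0.0331] turn -0.0025
tray -0.03618643030000164 -0.11870726410285028 ((617.530517578125, 26.65628433227539), (70.874267578125, 98.59075164794922), 5.623721122741699)
-0.0715 -0.0693
-0.0717 -0.1679
-0.0009 -0.1681
-0.0006 -0.0695
```

View pics/t4.png

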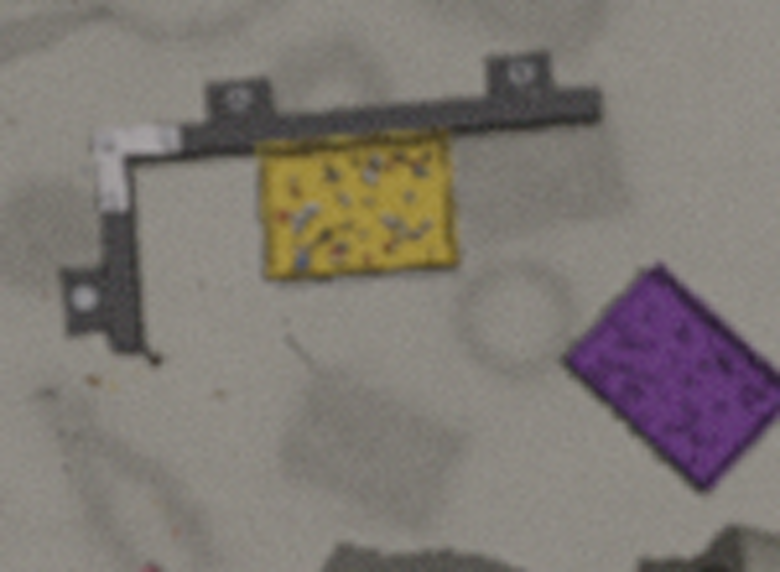

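The tray (crop x 262–455) lies flush along the long bar, with its centre at y ≈ -0.119 in the stop frame. Next I go with shut fingers to its -y end.

play_rows(
  increments=[
    [0.03, -0.001, 0, 0, 0, 0, 0],
    [0.03, -0.001, 0, 0, 0, 0, 0],
    [0.03, -0.001, 0, 0, 0, 0, 0],
    [0.03, -0.001, 0, 0, 0, 0, 0],
    [0.03, -0.001, 0, 0, 0, 0, 0],
    [0.03, -0.001, 0, 0, 0, 0, 0],
    [0.03, 0, 0, 0, 0, 0, 0],
    [0.029, 0, 0, 0, 0, 0, 0],
    [0, 0, 0.03, 0, 0, 0, 0],
    [0, 0, 0.03, 0, 0, 0, 0],
    [0, 0, 0.025, 0, 0, 0, 0],
    [0, 0, 0.02, 0, 0, 0, 0],
    [0, 0, 0.015, 0, 0, 0, 0],
    [0, 0, 0, 0, 0, 0, 0],
  ],
)

```text
time: 10.02
ee_pos: [0.6352, -0.0519, 0.0475]
tcp_rot: [[0.994, 0.106, -0.011], [0.106, -0.994, 0.005], [-0.01, -0.006, -1.0]]
ft_force: [-0.5, 0.7, 0.5]
opening: 0.003
```

```bash
python3 -c "
from h import *
s=st((-.036,-.212),0,.033)"
```

```text
t 10.03 p [ 0.6352 -0.0519  0.0475] stop xy -0.0265 -0.1986 rel yaw 0.0055 F [-0.5  0.7  0.5] op 0.0
shift [-0.0094  0.0134  0.0145] turn 0.0055
```

play_rows(
  increments=[
    [-0.009, 0.013, 0, 0, 0, 0.005, 0],
    [0, 0, 0.01, 0, 0, 0, 0],
    [0, 0, 0.004, 0, 0, 0, 0],
    [0, 0, 0, 0, 0, 0, 0],
  ],
)

```text
time: 10.52
ee_pos: [0.628, -0.0669, 0.0349]
tcp_rot: [[0.995, 0.1, -0.008], [0.1, -0.995, 0.005], [-0.007, -0.005, -1.0]]
ft_force: [0.1, -0.5, 0.3]
opening: 0.002
```

```bash
python3 -c "
from h import *
s=st((-.036,-.12),0,.031)"
```

```text
t 10.53 p [ 0.628  -0.0669  0.0349] stop xy -0.0352 -0.2129 rel yaw -0.0005 F [ 0.1 -0.5  0.3] op 0.0
shift [-0.0009 -0.0928  0.0044] turn -0.0005
```

play_rows(
  increments=[
    [0, -0.008, 0.002, 0, 0, 0, 0],
    [0, -0.008, 0.001, 0, 0, 0, 0],
    [0, -0.006, 0, 0, 0, 0, 0],
    [0, -0.005, 0, 0, 0, 0, 0],
    [0, -0.005, 0, 0, 0, 0, 0],
    [0, -0.006, 0, 0, 0, 0, 0],
    [0, -0.006, 0, 0, 0, 0, 0],
    [0, -0.006, 0, 0, 0, 0, 0],
    [0, -0.006, 0, 0, 0, 0, 0],
    [0, -0.006, 0, 0, 0, 0, 0],
    [0, -0.006, 0, 0, 0, 0, 0],
    [0, 0, 0, 0, 0, 0, 0],
  ],
)

```text
time: 12.02
ee_pos: [0.621, 0.0063, 0.0327]
tcp_rot: [[0.995, 0.101, -0.007], [0.101, -0.995, 0.004], [-0.006, -0.005, -1.0]]
ft_force: [-0.2, 0.0, 0.1]
opening: -0.001
```

```bash
python3 -c "
from h import *
s=st((-.036,-.113),0,.031)
c=cam('side')
x=cv2.resize(c['color'][150:245,190:320],None,fx=6,fy=6,interpolation=cv2.INTER_CUBIC)
cv2.imwrite('pics/s5.png',x[:,:,::-1])"
```

```text
t 12.03 p [0.621  0.0063 0.0327] stop xy -0.0347 -0.1393 rel yaw 0.0005 F [-0.2  0.   0.1] op -0.0
shift [-0.0012 -0.0263  0.0019] turn 0.0005
```

View pics/s5.png

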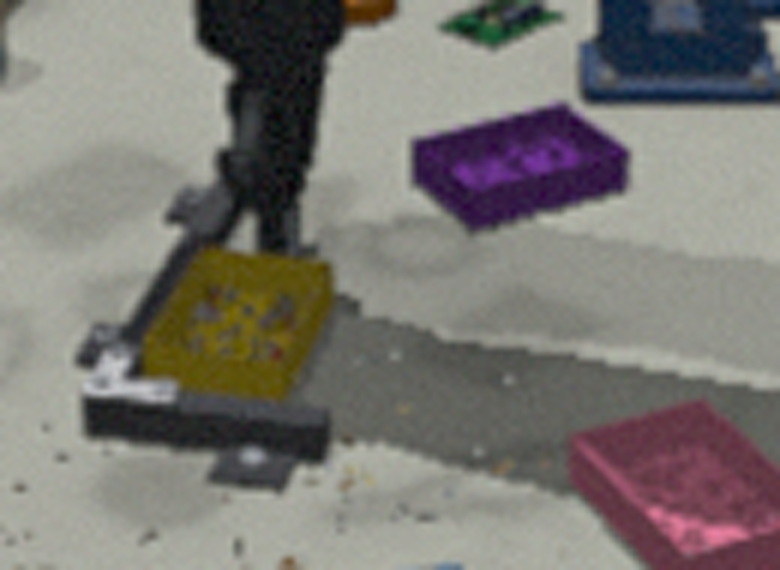

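The tray (crop about (235,320)) slides along the bar and approaches the short arm. I finish gently.

play_rows(
  increments=[
    [0, -0.005, 0.001, 0, 0, 0, 0],
    [0, -0.005, 0, 0, 0, 0, 0],
    [0, -0.005, 0, 0, 0, 0, 0],
    [0, -0.003, 0, 0, 0, 0, 0],
  ],
)

```text
time: 12.58
ee_pos: [0.6193, 0.0245, 0.0319]
tcp_rot: [[0.995, 0.1, -0.006], [0.1, -0.995, 0.004], [-0.006, -0.005, -1.0]]
ft_force: [-0.4, -0.0, 0.5]
opening: 0.001
```

play_rows(
  increments=[
    [0, -0.002, 0, 0, 0, 0, 0],
    [0, -0.002, 0, 0, 0, 0, 0],
  ],
)

```text
time: 12.82
ee_pos: [0.6188, 0.0289, 0.0319]
tcp_rot: [[0.995, 0.1, -0.006], [0.1, -0.995, 0.004], [-0.006, -0.005, -1.0]]
ft_force: [0.2, -0.6, 0.2]
opening: 0.004
```

play_rows(
  increments=[
    [0, -0.002, 0, 0, 0, 0, 0],
  ],
)

```text
time: 12.95
ee_pos: [0.6186, 0.031, 0.0319]
tcp_rot: [[0.995, 0.1, -0.006], [0.1, -0.995, 0.004], [-0.006, -0.005, -1.0]]
ft_force: [-0.1, -1.3, 0.1]
opening: 0.0
```

play_rows(
  increments=[
    [0, -0.002, 0, 0, 0, 0, 0],
  ],
)

```text
time: 13.08
ee_pos: [0.6184, 0.0331, 0.0319]
tcp_rot: [[0.995, 0.1, -0.006], [0.1, -0.995, 0.004], [-0.006, -0.005, -1.0]]
ft_force: [-0.8, -0.8, -0.5]
opening: -0.0
```

Now at stop y ≈ -0.112, still without resistance.

play_rows(
  increments=[
    [0, -0.002, 0, 0, 0, 0, 0],
  ],
)

```text
time: 13.2
ee_pos: [0.6188, 0.0339, 0.0322]
tcp_rot: [[0.995, 0.099, -0.005], [0.099, -0.995, 0.001], [-0.005, -0.001, -1.0]]
ft_force: [2.3, -13.6, 0.7]
opening: 0.002
```

play_rows(
  increments=[
    [0, -0.002, 0, 0, 0, 0, 0],
  ],
)

```text
time: 13.32
ee_pos: [0.6188, 0.0339, 0.0323]
tcp_rot: [[0.995, 0.098, -0.004], [0.097, -0.995, -0.003], [-0.005, 0.003, -1.0]]
ft_force: [1.6, -14.0, 0.3]
opening: -0.001
```

play_rows(
  increments=[
    [0, -0.0015, 0, 0, 0, 0, 0],
  ],
)

```text
time: 13.45
ee_pos: [0.6188, 0.0338, 0.0323]
tcp_rot: [[0.995, 0.096, -0.004], [0.096, -0.995, -0.006], [-0.005, 0.006, -1.0]]
ft_force: [0.8, -8.2, -0.2]
opening: -0.001
```

The force rose to 14 N, so the tray is against the short arm. I back off in -y (+tool y), rise, retreat clear of the view and check.

play_rows(
  increments=[
    [0, 0.006, 0, 0, 0, 0, 0],
    [0, 0.015, 0, 0, 0, 0, 0],
    [0, 0.02, 0, 0, 0, 0, 0],
    [0, 0.01, -0.03, 0, 0, 0, 0],
    [0, 0, -0.04, 0, 0, 0, 0],
    [0, 0, -0.04, 0, 0, 0, 0],
    [-0.03, 0, -0.03, 0, 0, 0, 0],
    [-0.04, 0, 0, 0, 0, 0, 0],
    [-0.04, 0, 0, 0, 0, 0, 0],
    [-0.04, 0.01, 0, 0, 0, 0, 0],
    [-0.04, 0.01, 0, 0, 0, 0, 0],
    [-0.03, 0.01, 0, 0, 0, 0, 0],
    [0, 0, 0, 0, 0, 0, 0],
    [0, 0, 0, 0, 0, 0, 0],
  ],
)

```text
time: 15.2
ee_pos: [0.4024, -0.0814, 0.1787]
tcp_rot: [[0.996, 0.089, -0.001], [0.089, -0.996, -0.005], [-0.002, 0.005, -1.0]]
ft_force: [0.7, -0.1, -0.1]
opening: -0.001
```

```bash
python3 -c "
from h import *
s=st()
c=cam('top'); r,k=yellow(c); q=np.array(r[0])/1e3-C; print('tray',q@SX,q@SY,r,'rel',np.radians(r[2])-TH)
for b in cv2.boxPoints(r)/1e3: print(((b-C)@SX).round(4),((b-C)@SY).round(4))
x=cv2.resize(c['color'][130:240,175:325],None,fx=5.2,fy=5.2,interpolation=cv2.INTER_CUBIC)
cv2.imwrite('pics/t6.png',x[:,:,::-1])"
```

```text
t 15.2 p [ 0.4024 -0.0814  0.1787] stop xy -0.261 -0.2045 rel yaw -0.0115 F [ 0.7 -0.1 -0.1] op -0.0
tray -0.036487606145363505 -0.050774066898262055 ((610.4015502929688, 94.21505737304688), (70.86417388916016, 98.50641632080078), 6.626279354095459) rel 0.014950391885888967
-0.0727 -0.0021
-0.0712 -0.1006
-0.0003 -0.0995
-0.0018 -0.001
```

View pics/t6.png

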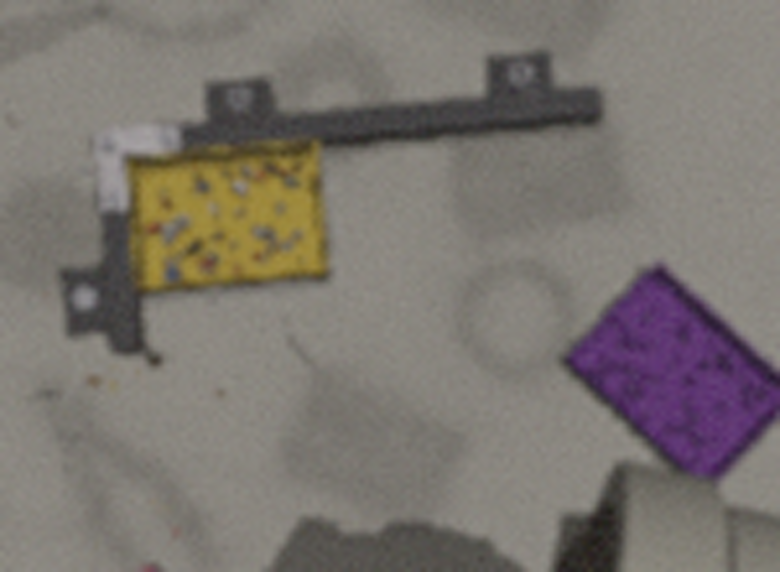

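The tray is nested in the corner: x -36.5, y -50.8 mm, 0.015 rad off square. The arm is clear, so I hand in.

```bash
python3 -c "
from station import *
print(sign_off())"
```

```text
the job is handed in; nothing more can be done
None
```

The yellow tray is pushed into the inside corner of the L-shaped stop, and I handed the job in at about 15 s of the 58 s allowed; sign-off gave no verdict.

- **How it was done:** I pushed its long side with the two open fingertips, turning it square on the way. I stopped when contact with the long bar read about 15 N. I then slid it along the bar with the fingers shut until the short arm read about 14 N, and retreated.
- **Final position (top camera, stop frame):** The tray was at x = -36.5 mm, y = -50.8 mm and 0.015 rad off square, all within tolerance. The camera calibration is good to about 2 mm, so the 2.5 mm margin in x is thin. Both contact forces point to it being flush.
- **Arm:** It ended about 180 mm above the bench, with force readings at noise level.
- **Other objects:** My moves kept away from them, and the purple look-alike had not moved in the last picture. I did not measure the blue tray, cutter, tape roll or board again at the end.
- **Tipping and lifting:** I did not measure the tray's tilt or height. It looked flat in the pictures.

No check failed. The only disagreement was about 2 mm in where the fingers met the tray at the long bar. I put that down to finger width and calibration.

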